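Hold the bevel jig's flap at the angle for the next piece

ROBOT

A 7-joint arm with a two-finger parallel gripper is mounted at the origin on a cart in front of the work surface, level with it; the furniture and walls round the work are solid. World frame = base frame: x ahead of the robot, y to its left, z up, the work surface at z = 0. Lengths are in mm, angles in rad, forces in N, time in s.
With the tool pointing down it reaches from about 425 to 875 mm from the base axis. Payload 8.4 kg.
Tool frame: the origin (TCP) lies midway between the tips of the shut fingers; the grasp point (between the pads) lies tcp_to_grasp behind it (tcp_to_grasp is the distance from the TCP to the grasp point, in mm); z points along the fingers, x is the direction in which the jaws open and shut, and the axes are right-handed (so a half turn about z gives the same grasp; the last joint's range is limited). The gripper opens to 85 mm and grips with 20 to 120 N. Pads are 22 mm wide; open, the fingers measure 114 mm over their backs; the gripper's body (76 mm by 85 mm) begins 54 mm behind the grasp point. The pads swing forward as they close: fully open they stand 13 mm farther back than shut.
Start: joints at [-1.2, 0.333, 0.04, 1.465, -0.013, 1.343, -0.059], TCP at [294.257, 579.549, 231.308] pointing down, gripper open.
Joint ranges: [-2.58, 2.58], [-0.38, 2.09], [-1.3, 1.39], [0.25, 2.4], [-1.5, 4.64], [0.08, 2.09], [-2.65, 2.65]. Speed limits (rad/s): [2.22, 2.22, 2.79, 2.79, 3.14, 3.14, 3.14].

INTERFACE

Orientations are given as a unit quaternion [x, y, z, w].
In Python, from cell import sense, camera, job_done, tcp_to_grasp gives the robot as it stands.
- The arm moves only by the shell command python3 -m creep 'ROWS'. ROWS is JSON, a list of rows, each an object with "dp": the shift along the tool's x, y, z in mm, a list of three; "twist": the turn about the tool's z in rad; "fingers": the opening, from 0 (shut) to 1 (fully open). In form: [{"dp": [tx, ty, tz], "twist": twist, "fingers": fingers}, ...]. A call has 1 to 8 rows; each row shifts and turns the pose as measured when the row begins, along the tool's axes as they then stand; what a row does not reach is not made up. A row lasts 1/10 s, in which the tool goes at most 50 mm and 8.59 degrees, less where a joint would pass 70% of its speed; a pose out of reach is approached as far as the arm can. A call is refused whole if a number of a shift passes 50 or a number of a turn 0.15, either way. A call with a gripper value outside its range is refused whole. The fingers move at their own pace and stop on an object; the grip force is fixed at half the most. Time passes only in rows, so rows that do not move let the fingers close. It gives the time, the measured TCP pose, the force and the opening at its end, in the units of the state.
- sense(): the state, without advancing time (a new reading comes with each control period).
- camera(name): name is "scene" or "top" or "wrist"; returns a dict with "img" (400x640x3 uint8, red, green, blue), "fx", "fy", "cx", "cy" (pixels), "cam_to_world" (4x4, takes a point from camera to world coordinates). Camera axes: x right, y down, z forward; pixel columns grow to the right and rows downward; lengths in mm; the calibration is good to about 2 mm. A picture is of the moment at which its call begins. There is no depth.
- job_done(): hands the job in, once; it reports no verdict.
The state is a dict: "time_s": time; "joint_pos": joint angles; "joint_velocities": joint speeds; "joint_efforts": joint torques, N m; "ee_pos": TCP position; "orientation": TCP orientation; "wrist_force": force on the tool from outside, world axes, zero at the start; "wrist_torque": the same for the moment, N m; "width": finger opening in mm.
Only numpy, scipy, OpenCV 4.12 (cv2) and the standard library are available. Lean on these libraries where they do the work, as an engineer would, in place of code of your own. Each camera call takes 0.05 s, during which the arm holds its last target.

TASK

Set the bevel jig for the piece waiting in the green half of the tray: take the hinged flap by its steel bar and raise it until it lines up with the white pointer if that piece is pale bone, or with the black pointer if it is dark horn. The flap falls if let go, so finish while holding it still at that angle by the bar, so that it can be locked there. Leave the pointers, the pieces and the other things on the bench as they are.

Things in the scene. Friction and masses are not known exactly. Their poses are not given: they have to be found in the camera images.
- jig: plywood bevel jig fixed to the bench, base 230 x 190 x 18 mm on 7 mm feet; origin under it on the bench surface, +z up. Its hinge axis is parallel to its x axis at y = -90 mm, z = 67 mm; the flap lies from there toward +y. An upright plywood scale board (215 wide, 267 mm high above the bench) stands along its far (+x) edge, its face at x = +92 mm and looking to -x; the pointers turn in front of that face, reaching forward to x = +71 mm
- flap (a joint): angle of the hinged wooden flap (150 wide along the hinge, 135 mm from hinge to free edge, 12 mm thick, 0.35 to 0.7 kg): 0 = level at rest, growing as the free edge rises, 1.4 rad at the stop; almost free of friction, it falls back when let go
- flap_hinge (a point): point on the flap's hinge axis, in the middle of its width (jig x = -20, y = -90, z = 67 mm); x along the axis; y from here to the bar (turns with the flap)
- flap_bar (a point): middle of the round steel bar (12 mm thick, 108 mm free length, parallel to the hinge) that runs beyond the free edge (49 mm clear between bar and edge: open the fingers only partly so that none lands on the flap), 190 mm from the hinge axis; 67 mm above the front of the bench at rest, open below and on both sides; the bar can turn between the fingers. y points away from the hinge along the flap, x along the bar
- bone_pointer (a joint): angle of the white pointer on the scale board, about the flap's hinge axis and with the same zero and sense as the flap: the flap lines up with it when both angles are equal; stiff, stays where it is set (0.40 to 0.65 rad)
- horn_pointer (a joint): the same for the black pointer (0.85 to 1.10 rad)
- bone_pointer_tip (a point): knob near the end of the white pointer (12 mm wide bar, 155 mm long), 145 mm from the hinge axis; y along the pointer, away from the hinge
- horn_pointer_tip (a point): knob near the end of the black pointer, of the same size; y along the pointer, away from the hinge
- job_tray: fixed wooden tray 100 x 190 x 22 mm on 7 mm feet with two compartments side by side along its y axis, walls and floor 6 mm thick; origin under its centre
- tray_next (a point): middle of the floor of the green compartment (at the tray's +y end), which holds the piece to be worked next
- tray_done (a point): middle of the floor of the bare wooden compartment (at the tray's -y end), which holds the other, finished piece
- bone_piece: pale squared bone blank 30 x 60 x 10 mm, origin under its centre; lies in one of the compartments
- horn_piece: dark brown oval horn disc 47 x 60 x 12 mm, origin under its centre; lies in the other compartment
- sanding_block: bystander: loose sanding block 45 x 88 x 26 mm, origin under its centre
- wax_tin: bystander: loose round open tin of wax, 65 mm across, 22 mm high, origin under its centre

How it is judged:
By the outcome, as a careful person would: the job done as asked, in the order asked, and still so for the second after the job is handed in, while the arm keeps its last pose, push and grip.
It also fails if it takes over 35 s, if anything falls off the work surface, if the arm or the gripper's body presses on something with over 40 N, if the wrist force passes 120 N, or if a joint passes its speed limit or range.

## Working session

There is one attempt and no reset: what is moved stays moved. The work goes in short steps, Python scripts to look and compute and a shell command to move; the robot and the scene stay as the last step left them, time stands still between calls to the robot, and variables do not carry over. Pictures are saved under pics/ and viewed, and the job is handed in when it is done.

```bash
ls; mkdir -p pics; python3 - <<'E'
from cell import sense,camera,tcp_to_grasp
import cv2
print(sense(),tcp_to_grasp)
for n in("scene","top","wrist"):
    c=camera(n); cv2.imwrite(f"pics/a_{n}.png",c["img"][:,:,::-1]); print(n,c["fx"],c["fy"],c["cx"],c["cy"],c["cam_to_world"])
E
```

```text
pics
{'time_s': 0.0, 'joint_pos': array([-1.20019483,  0.33391556,  0.03989577,  1.46626248, -0.01339111,
        1.34329866, -0.05850786]), 'joint_velocities': array([-4.71593639e-06, -1.29593127e-03,  1.69538184e-04,  1.85835966e-03,
        1.52042690e-04,  2.34758396e-03, -1.37501127e-04]), 'joint_efforts': array([-1.03536051e-03, -6.58533239e+01,  1.36471041e+00, -4.05579543e+01,
        1.67452631e-02,  1.20204035e-02, -4.53033681e-05]), 'ee_pos': array([294.09701306, 579.15502551, 230.42286181]), 'orientation': array([ 8.52275580e-01,  5.23092421e-01, -6.54472368e-04,  4.75565177e-04]), 'wrist_force': array([0.21642073, 0.12798544, 0.23783825]), 'wrist_torque': array([ 0.03171312,  0.02125426, -0.03611513]), 'width': 85.40527263597214} 18.700000000000003
scene 446.90294570774523 446.90294570774523 310.9274905787131 195.1839675412955 [[ 7.32524688e-01 -4.27438759e-01  5.29814768e-01 -5.64411309e+01]
 [-6.80722134e-01 -4.54230124e-01  5.74710684e-01 -8.01307476e+02]
 [-4.99579384e-03 -7.81646404e-01 -6.23701804e-01  7.81971097e+02]
 [ 0.00000000e+00  0.00000000e+00  0.00000000e+00  1.00000000e+00]]
top 483.6416294166169 483.6416294166169 321.27649076487495 201.58212448785545 [[-3.65497692e-03 -9.94881582e-01  1.00981580e-01  4.31044011e+02]
 [-9.99964533e-01  4.40242040e-03  7.17992016e-03 -1.60929441e+02]
 [-7.58773370e-03 -1.00951756e-01 -9.94862387e-01  1.16710955e+03]
 [ 0.00000000e+00  0.00000000e+00  0.00000000e+00  1.00000000e+00]]
wrist 333.64524234052055 333.64524234052055 320.30085071119254 200.69964108201665 [[ 4.52815140e-01  8.50941679e-01  2.66189232e-01  2.26774079e+02]
 [ 8.91603529e-01 -4.31740334e-01 -1.36540954e-01  6.14225309e+02]
 [-1.26376081e-03  2.99163070e-01 -9.54201163e-01  3.73709572e+02]
 [ 0.00000000e+00  0.00000000e+00  0.00000000e+00  1.00000000e+00]]
```

View pics/a_scene.png

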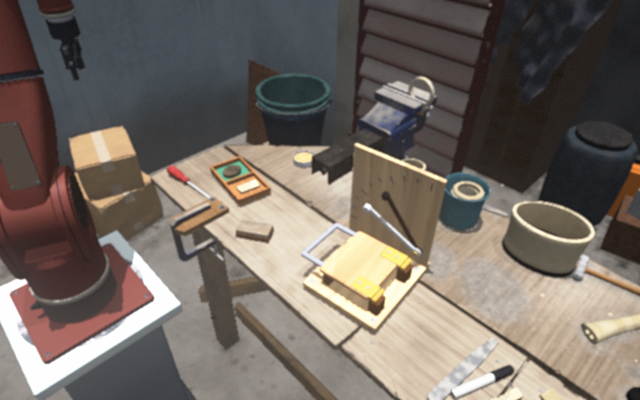

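View pics/a_top.png

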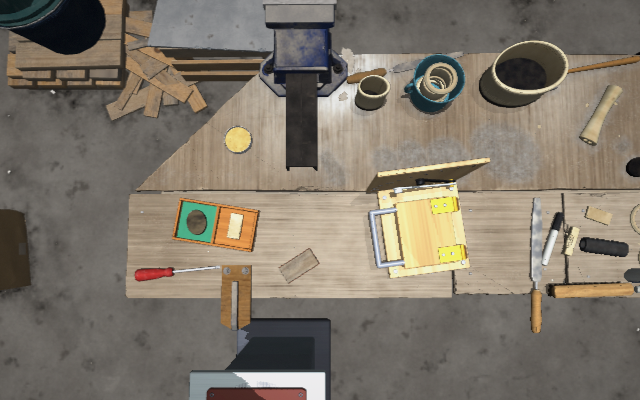

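View pics/a_wrist.png

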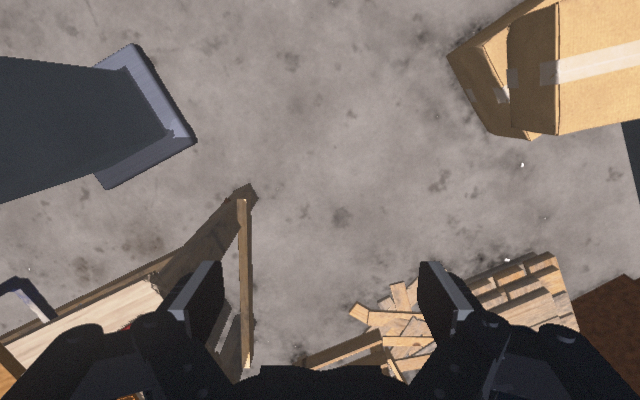

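The top view (197,222) shows the dark oval horn disc in the green half, so the target is the black pointer. Next I'll zoom in for the geometry.

```bash
python3 - <<'E'
import cv2
t=cv2.imread("pics/a_top.png"); s=cv2.imread("pics/a_scene.png")
cv2.imwrite("pics/b_top.png",cv2.resize(t[140:290,350:510],None,fx=5,fy=4,interpolation=cv2.INTER_CUBIC)[:600])
cv2.imwrite("pics/b_scene.png",cv2.resize(s[140:330,290:450],None,fx=4,fy=3,interpolation=cv2.INTER_CUBIC))
cv2.imwrite("pics/b_tray.png",cv2.resize(t[190:260,165:270],None,fx=5,fy=5,interpolation=cv2.INTER_CUBIC))
E
```

```text
(no output)
```

View pics/b_top.png

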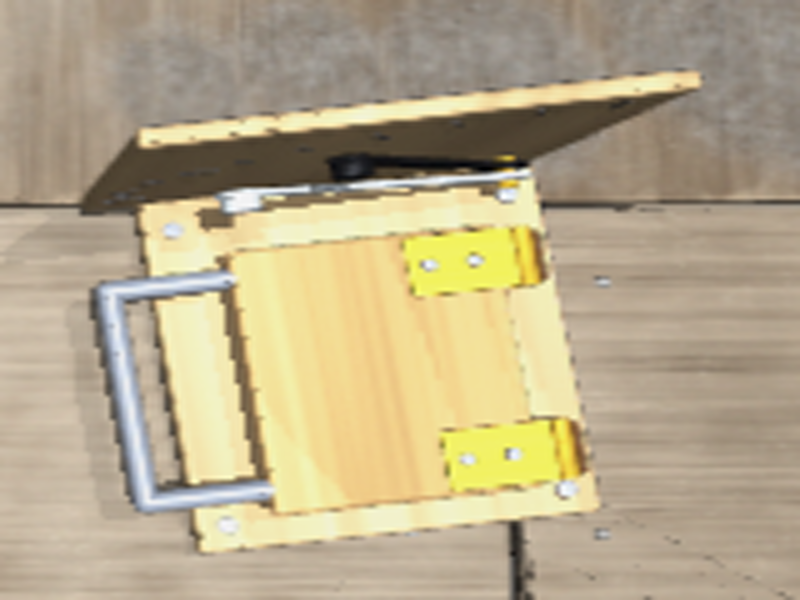

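View pics/b_scene.png

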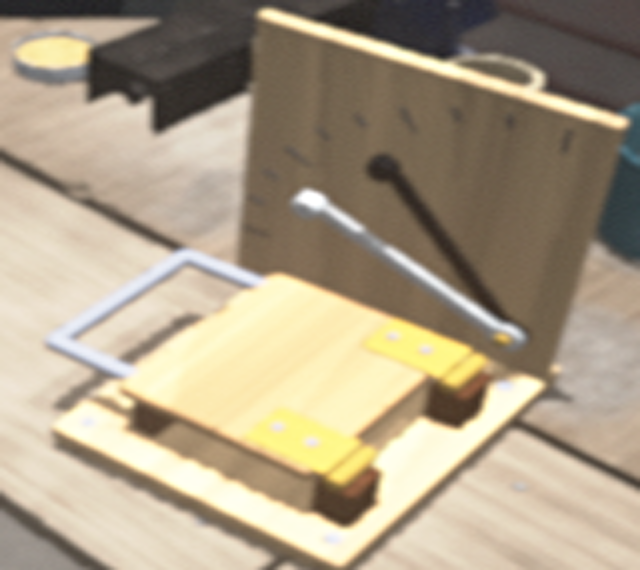

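View pics/b_tray.png

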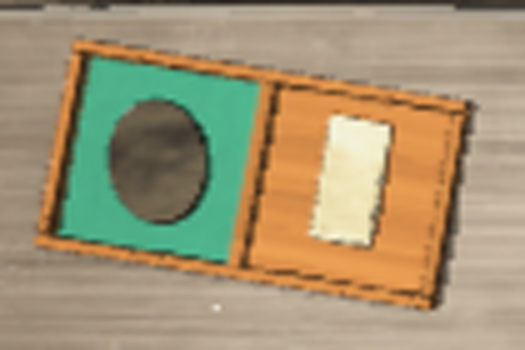

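```bash
cat > h.py <<'E'
import numpy as np, json
from cell import camera
def proj(c,P):
    T=np.linalg.inv(np.array(c["cam_to_world"])); q=T[:3,:3]@P+T[:3,3]
    return np.array([c["fx"]*q[0]/q[2]+c["cx"],c["fy"]*q[1]/q[2]+c["cy"]])
def J2W(p,P):
    c,s=np.cos(p[2]),np.sin(p[2]); P=np.asarray(P,float)
    return np.array([p[0]+c*P[0]-s*P[1],p[1]+s*P[0]+c*P[1],P[2]])
def arm(x,r,a): return [x,-90+r*np.cos(a),67+r*np.sin(a)]
E
python3 - <<'E'
import pickle
from h import *
from scipy.optimize import least_squares
C={n:camera(n) for n in("top","scene")}
t=lambda u,v:((u+.5)/5-.5+350,(v+.5)/4-.5+140)
s=lambda u,v:((u+.5)/4-.5+290,(v+.5)/3-.5+140)
# p: x,y,yaw,horn,bone,xh,xb, cam offsets top(2) scene(2)
O=[("top",t(203,550),lambda p:[-115,95,25]),("top",t(598,510),lambda p:[-115,-95,25]),
("top",t(105,290),lambda p:[40,100,67]),("top",t(147,498),lambda p:[-100,100,67]) if 0 else ("top",t(147,498),lambda p:[-80,100,67]),
("scene",s(185,257),lambda p:[40,100,67]),("scene",s(57,341),lambda p:[-80,100,67]),
("scene",s(56,433),lambda p:[-115,95,25]),("scene",s(340,566),lambda p:[-115,-95,25]),("scene",s(549,382),lambda p:[115,-95,25]),
("scene",s(382,167),lambda p:arm(p[5],145,p[3])),("scene",s(310,202),lambda p:arm(p[6],145,p[4])),("scene",s(512,336),lambda p:[p[6],-90,67]),
("top",t(350,167),lambda p:arm(p[5],145,p[3])),("top",t(238,200),lambda p:arm(p[6],145,p[4])),
]
def f(p,raw=False):
    r=[]
    for n,uv,g in O:
        d=proj(C[n],J2W(p,g(p)))+(p[7:9] if n=="top" else p[9:11])-uv; r+=list(d)
    if raw:return np.array(r).reshape(-1,2)
    return np.array(r+[(p[5]-85)/5,(p[6]-76)/3]+list(p[7:]/1.0))
R=least_squares(f,[560,-350,0.1,.95,.5,85,76,0,0,0,0],loss="soft_l1",x_scale=[10,10,.1,.1,.1,5,5,1,1,1,1])
p=R.x; print(np.round(p,3)); print(np.round(f(p,True),1))
cov=np.linalg.inv(R.jac.T@R.jac); print(np.sqrt(np.diag(cov)).round(3))
for a in (0,p[3]): print(J2W(p,arm(-20,190,a)))
np.save("jig.npy",p)
from cell import sense
from scipy.spatial.transform import Rotation as Ro
print(Ro.from_quat(sense()["orientation"]).as_matrix().round(3))
E
```

```text
[ 4.94750e+02 -3.76616e+02  1.83000e-01  8.55000e-01  4.04000e-01
  8.02970e+01  7.64050e+01 -2.46000e-01 -3.63000e-01 -8.00000e-02
 -1.50000e-01]
[[ -4.    1.7]
 [ -3.3  -3.5]
 [  2.3   0.6]
 [  4.3   0.7]
 [  1.2   0.8]
 [  2.5   2.7]
 [ -4.8  -4.2]
 [ -0.6  -5. ]
 [ -2.4 -11.4]
 [  0.4   0.9]
 [  0.4   1.9]
 [  0.   -0. ]
 [ -0.2  -0.4]
 [  0.6  -0.2]]
[2.398 2.456 0.012 0.023 0.038 2.702 1.993 0.909 0.929 0.828 0.801]
[ 456.91876795 -281.91237552   67.        ]
[ 468.78226313 -346.13792082  210.36287458]
[[ 0.453  0.892 -0.   ]
 [ 0.892 -0.453 -0.001]
 [-0.001  0.    -1.   ]]
```

```bash
python3 - <<'E'
from h import *
from scipy.optimize import least_squares
C={n:camera(n) for n in("top","scene")}
t=lambda u,v:((u+.5)/5-.5+350,(v+.5)/4-.5+140)
s=lambda u,v:((u+.5)/4-.5+290,(v+.5)/3-.5+140)
B=lambda x,y:(lambda p:[x+p[11],y+p[12],25])
O=[("top",t(203,550),B(-115,95)),("top",t(598,510),B(-115,-95)),
("top",t(105,290),lambda p:[40,100,67]),("top",t(147,498),lambda p:[-80,100,67]),
("scene",s(185,257),lambda p:[40,100,67]),("scene",s(57,341),lambda p:[-80,100,67]),
("scene",s(56,433),B(-115,95)),("scene",s(340,566),B(-115,-95)),("scene",s(549,382),B(115,-95)),
("scene",s(382,167),lambda p:arm(p[5],145,p[3])),("scene",s(310,202),lambda p:arm(p[6],145,p[4])),("scene",s(512,336),lambda p:[p[6],-90,67]),
("top",t(350,167),lambda p:arm(p[5],145,p[3])),("top",t(238,200),lambda p:arm(p[6],145,p[4])),
("scene",s(257,18),lambda p:[92,p[13]+107.5,267]),("scene",s(622,128),lambda p:[92,p[13]-107.5,267]),
]
def f(p,raw=False):
    r=[]
    for n,uv,g in O:
        d=proj(C[n],J2W(p,g(p)))+(p[7:9] if n=="top" else p[9:11])-uv; r+=list(d)
    if raw:return np.array(r).reshape(-1,2)
    return np.array(r+[(p[5]-85)/5,(p[6]-76)/3]+list(p[7:11]/1.0))
R=least_squares(f,[560,-350,0.1,.95,.5,85,76,0,0,0,0,0,0,0],loss="soft_l1",x_scale=[10,10,.1,.1,.1,5,5,1,1,1,1,5,5,5])
p=R.x; print(np.round(p,3)); print(np.round(f(p,True),1).tolist())
cov=np.linalg.inv(R.jac.T@R.jac); print(np.sqrt(np.diag(cov)).round(3))
for a in (0,p[3]): print(J2W(p,arm(-20,190,a)))
np.save("jig.npy",p)
from cell import sense
E
```

```text
[ 4.92116e+02 -3.69669e+02  1.38000e-01  8.79000e-01  4.32000e-01
  8.18720e+01  7.77530e+01  1.15000e-01 -8.70000e-02 -3.10000e-02
  6.22000e-01 -2.39000e+00 -1.98890e+01 -9.00100e+00]
[[-0.5, 1.4], [0.9, -0.1], [0.0, -0.1], [-0.3, 0.5], [0.1, -0.1], [-0.4, 0.5], [-2.2, -1.9], [0.3, 0.7], [3.0, -5.0], [0.2, 0.6], [0.2, 0.6], [-2.4, 1.1], [-0.1, -0.4], [0.1, -0.8], [-0.1, -1.4], [0.7, -0.7]]
[2.323 2.134 0.011 0.018 0.026 2.422 2.323 0.812 0.83  0.774 0.769 2.734
 2.409 2.401]
[ 458.58724666 -273.3583608    67.        ]
[ 468.02779735 -341.52766945  213.33995821]
```

```bash
python3 - <<'E'
from h import *
from scipy.optimize import least_squares
C={n:camera(n) for n in("top","scene")}
for a,b in (((288,168),(315,160)),((316,168),(354,155)),((302,30),(400,88))):
    r=least_squares(lambda P:np.r_[proj(C["top"],P)-a,proj(C["scene"],P)-b],[550,-100,150]); print(r.x.round(),r.fun.round(1))
E
python3 -m creep '[{"dp":[0,0,-40],"twist":-0.15,"fingers":0.45},{"dp":[0,0,-40],"twist":-0.15,"fingers":0.45},{"dp":[0,0,-40],"twist":-0.15,"fingers":0.45},{"dp":[0,0,-40],"twist":-0.15,"fingers":0.45}]'
```

```text
[615. -82. 116.] [ 1.  -1.2 -1.8  0.2]
[ 627. -162.  158.] [  8.8 -10.3 -15.9   2.2]
[ 874. -124.  248.] [ 3.6 -3.7 -6.9  1.5]
time_s: 0.85
ee_pos: [293.0, 577.3, 388.8]
orientation: [0.657, 0.754, -0.006, 0.002]
wrist_force: [-0.3, 1.4, -0.0]
width: 38.4
```

```bash
python3 -m creep '[{"dp":[-44,14,0],"twist":0,"fingers":0.45},{"dp":[-44,14,0],"twist":0,"fingers":0.45},{"dp":[-44,14,0],"twist":0,"fingers":0.45},{"dp":[-44,14,0],"twist":0,"fingers":0.45},{"dp":[-44,14,0],"twist":0,"fingers":0.45},{"dp":[-44,14,0],"twist":0,"fingers":0.45},{"dp":[-44,14,0],"twist":0,"fingers":0.45},{"dp":[-44,14,0],"twist":0,"fingers":0.45}]'
```

```text
time_s: 1.65
ee_pos: [456.4, 241.5, 396.9]
orientation: [0.65, 0.76, 0.001, -0.001]
wrist_force: [0.5, 0.1, -0.3]
width: 38.7
```

```bash
python3 -m creep '[{"dp":[-46,-7,4],"twist":0,"fingers":0.45},{"dp":[-46,-7,4],"twist":0,"fingers":0.45},{"dp":[-46,-6,4],"twist":0,"fingers":0.45},{"dp":[-46,-6,4],"twist":0,"fingers":0.45},{"dp":[-46,-6,4],"twist":0,"fingers":0.45},{"dp":[-46,-6,4],"twist":0,"fingers":0.45},{"dp":[-46,-6,4],"twist":0,"fingers":0.45},{"dp":[-46,-6,4],"twist":0,"fingers":0.45}]'
python3 - <<'E'
from h import *
import cv2
c=camera("wrist"); cv2.imwrite("pics/c_wrist.png",c["img"][:,:,::-1])
from cell import sense
print(sense()["joint_pos"])
E
```

```text
time_s: 2.45
ee_pos: [462.6, -146.3, 363.9]
orientation: [0.651, 0.759, 0.004, 0.0]
wrist_force: [1.1, -0.5, -0.1]
width: 38.1
[-0.44292907 -0.09199751  0.63606782  1.65332686  0.05020691  1.55732817
  1.90512434]
```

View pics/c_wrist.png

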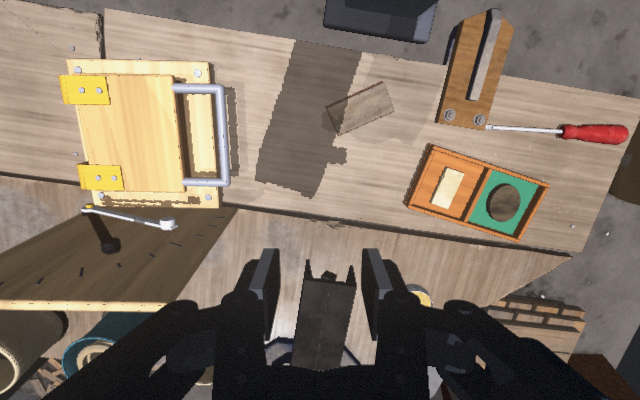

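```bash
python3 - <<'E'
import cv2
t=cv2.imread("pics/c_wrist.png")
cv2.imwrite("pics/c2.png",cv2.resize(t[50:270,50:250],None,fx=4,fy=2.7,interpolation=cv2.INTER_CUBIC))
E
```

```text
(no output)
```

View pics/c2.png

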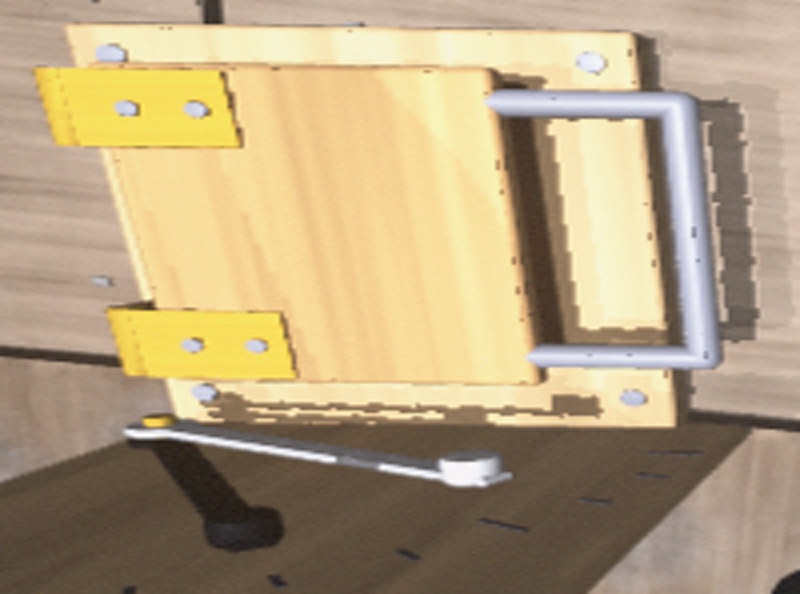

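```bash
cat > fit.py <<'E'
from h import *
from scipy.optimize import least_squares
C={n:camera(n) for n in("top","scene","wrist")}
t=lambda u,v:((u+.5)/5-.5+350,(v+.5)/4-.5+140)
s=lambda u,v:((u+.5)/4-.5+290,(v+.5)/3-.5+140)
w=lambda u,v:((u+.5)/4-.5+50,(v+.5)/2.7-.5+50)
B=lambda x,y:(lambda p:[x,y+p[13],25])
H=lambda p:arm(p[5],145,p[3]); N=lambda p:arm(p[6],145,p[4])
b1=lambda p:[40,100,67]; b2=lambda p:[-80,100,67]
O=[("top",t(203,550),B(-115,95)),("top",t(598,510),B(-115,-95)),("top",t(105,290),b1),("top",t(147,498),b2),
("scene",s(185,257),b1),("scene",s(57,341),b2),("scene",s(382,167),H),("scene",s(310,202),N),
("top",t(350,167),H),("top",t(238,200),N),
("wrist",w(684,102),b2),("wrist",w(705,356),b1),("wrist",w(243,530),H),("wrist",w(468,468),N),("wrist",w(637,33),B(-115,95)),("wrist",w(67,26),B(-115,-95)),
]
k={"top":7,"scene":9,"wrist":11}
def f(p,raw=False):
    r=[]
    for n,uv,g in O:
        r+=list(proj(C[n],J2W(p,g(p)))+p[k[n]:k[n]+2]-uv)
    if raw:return np.array(r).reshape(-1,2)
    return np.array(r+[(p[5]-82)/5,(p[6]-76)/5]+list(p[7:13]/1.0))
R=least_squares(f,[492,-370,0.1,.95,.5,85,76]+[0]*7,loss="soft_l1",x_scale=[10,10,.1,.1,.1,5,5]+[1]*6+[5])
p=R.x; print(np.round(p,3)); print(np.round(f(p,True),1).tolist())
print(np.sqrt(np.diag(np.linalg.inv(R.jac.T@R.jac))).round(3))
for a in (0,p[3]): print(J2W(p,arm(-20,190,a)))
np.save("jig.npy",p)
E
python3 fit.py
```

```text
[ 4.91119e+02 -3.70367e+02  1.34000e-01  8.86000e-01  4.43000e-01
  8.24420e+01  7.60610e+01 -1.15000e-01 -2.49000e-01 -1.30000e-01
 -5.30000e-02 -1.85000e-01 -1.89000e-01 -1.84740e+01]
[[-1.4, 0.7], [0.1, -0.6], [0.1, 0.0], [-0.4, 0.6], [0.1, -0.5], [-0.7, 0.1], [0.6, 0.1], [0.1, 0.3], [0.5, -0.4], [0.8, 0.0], [-0.8, 1.2], [1.0, 0.3], [0.3, -0.4], [0.2, 0.1], [0.1, -0.7], [-0.6, -0.0]]
[1.238 1.384 0.006 0.009 0.013 1.271 1.303 0.605 0.611 0.65  0.565 0.871
 0.867 1.49 ]
[ 457.94354439 -273.93407801   67.        ]
[ 467.25914539 -343.06407066  214.10914006]
```

```bash
python3 -m creep '[{"dp":[-25,-4,20],"twist":0.02,"fingers":0.45},{"dp":[-25,-4,30],"twist":0,"fingers":0.45},{"dp":[-25,-4,30],"twist":0,"fingers":0.45},{"dp":[-25,-5,30],"twist":0,"fingers":0.45},{"dp":[-25,-5,30],"twist":0,"fingers":0.45},{"dp":[0,0,30],"twist":0,"fingers":0.45},{"dp":[0,0,20],"twist":0,"fingers":0.45},{"dp":[0,0,0],"twist":0,"fingers":0.45}]'
```

```text
time_s: 3.45
ee_pos: [466.4, -260.8, 167.1]
orientation: [0.651, 0.759, 0.007, 0.0]
wrist_force: [-0.1, 0.4, 0.2]
width: 38.4
```

```bash
python3 -m creep '[{"dp":[-6,-5,25],"twist":0.03,"fingers":0.45},{"dp":[-6,-5,25],"twist":0,"fingers":0.45},{"dp":[-1,-1,0],"twist":0,"fingers":0.45},{"dp":[0,0,0],"twist":0,"fingers":0.45}]'
python3 - <<'E'
from h import *
import cv2
p=np.load("jig.npy")
for n in("wrist","scene"):
    c=camera(n); im=c["img"][:,:,::-1].copy()
    for x in(40,-20,-80): cv2.circle(im,tuple(np.int32(proj(c,J2W(p,[x,100,67])).round())),2,(0,0,255),-1)
    if n=="scene": im=cv2.resize(im[140:330,290:450],None,fx=4,fy=3)
    cv2.imwrite(f"pics/d_{n}.png",im)
from cell import sense
print(sense()["ee_pos"],sense()["orientation"])
E
```

```text
time_s: 3.85
ee_pos: [462.5, -270.1, 119.5]
orientation: [0.66, 0.752, 0.009, 0.001]
wrist_force: [-0.0, 0.2, 1.2]
width: 38.4
[ 462.82315491 -270.12466819  119.67446671] [0.65951653 0.75163126 0.00927875 0.00151495]
```

View pics/d_wrist.png

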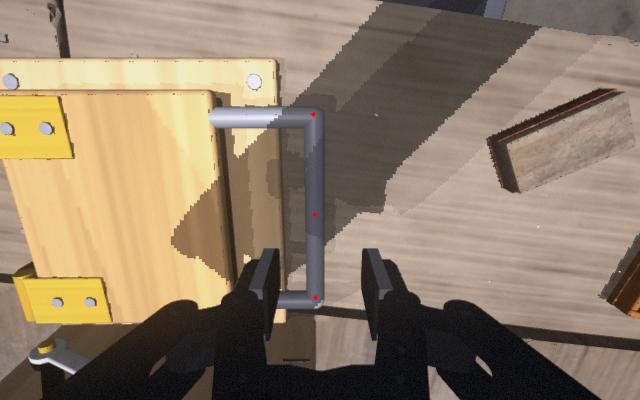

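View pics/d_scene.png

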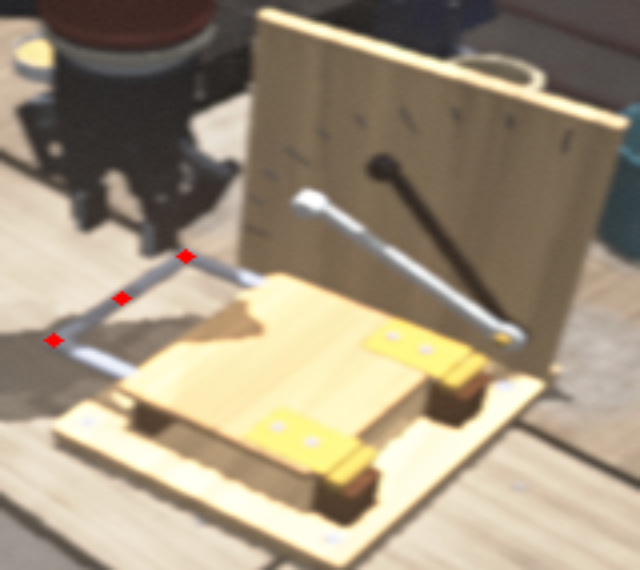

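```bash
python3 -m creep '[{"dp":[-4,-6,20],"twist":0,"fingers":0.45},{"dp":[-1,-1,25],"twist":0,"fingers":0.45},{"dp":[0,0,22],"twist":0,"fingers":0.45},{"dp":[0,0,3],"twist":0,"fingers":0.45},{"dp":[0,0,0],"twist":0,"fingers":0.45}]'
python3 - <<'E'
from h import *
import cv2
p=np.load("jig.npy")
for n in("wrist","scene"):
    c=camera(n); im=c["img"][:,:,::-1].copy()
    if n=="scene": im=cv2.resize(im[140:330,290:450],None,fx=4,fy=3)
    cv2.imwrite(f"pics/e_{n}.png",im)
E
```

```text
time_s: 4.45
ee_pos: [464.5, -274.5, 55.4]
orientation: [0.658, 0.753, 0.013, 0.006]
wrist_force: [-0.2, -0.9, -0.3]
width: 38.6
```

View pics/e_wrist.png

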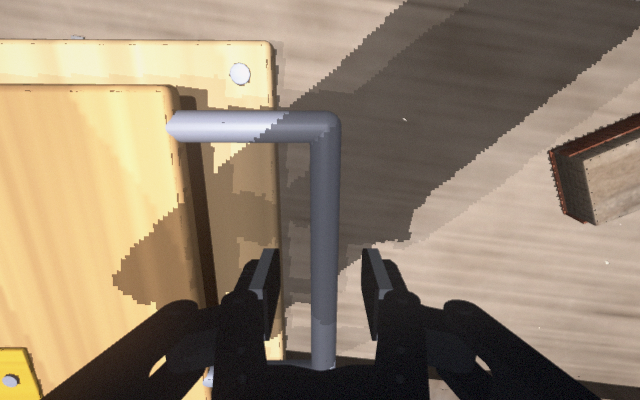

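View pics/e_scene.png

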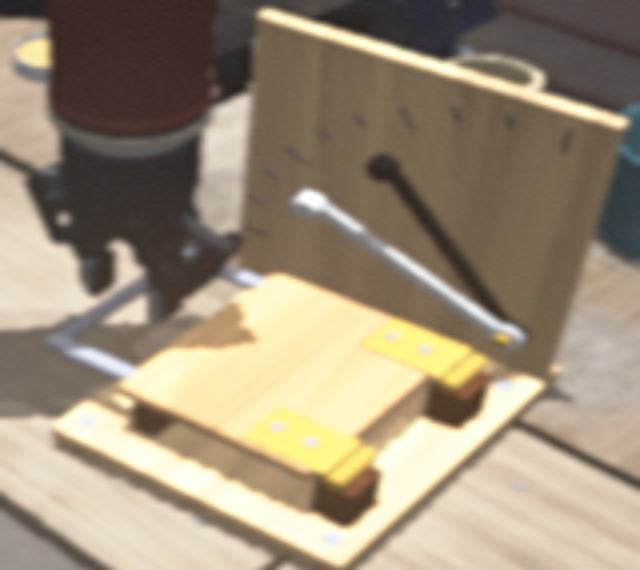

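```bash
python3 -m creep '[{"dp":[0,-7,7],"twist":0,"fingers":0.45},{"dp":[0,0,0],"twist":0,"fingers":0.2},{"dp":[0,0,0],"twist":0,"fingers":0},{"dp":[0,0,0],"twist":0,"fingers":0},{"dp":[0,0,0],"twist":0,"fingers":0},{"dp":[0,0,0],"twist":0,"fingers":0}]'
python3 - <<'E'
from h import *
import cv2
c=camera("wrist"); cv2.imwrite("pics/f_wrist.png",c["img"][:,:,::-1])
E
```

```text
time_s: 5.15
ee_pos: [458.9, -273.7, 50.8]
orientation: [0.657, 0.754, 0.015, 0.007]
wrist_force: [0.9, -0.3, -2.4]
width: 9.6
```

View pics/f_wrist.png

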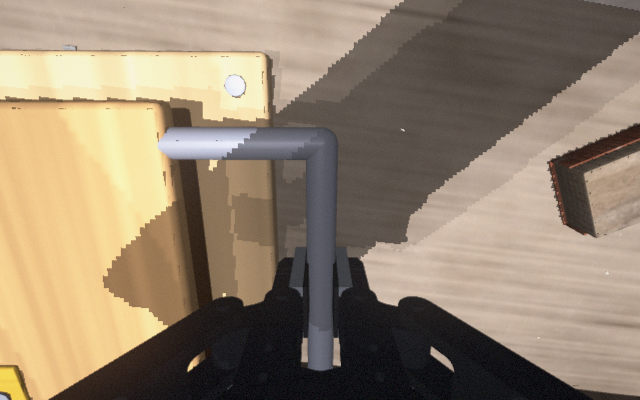

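```bash
cat > step.py <<'E'
import sys
from h import *
from cell import sense
from scipy.spatial.transform import Rotation as Ro
s=sense(); R=Ro.from_quat(s["orientation"]).as_matrix(); e=np.array([-.134,.991,0])
P0=np.array([458.9,-273.7,50.8])
d=s["ee_pos"]-P0; a=np.arctan2(d[2],190+d@e)
print("a",a,"r",np.hypot(d[2],190+d@e),"asin",np.arcsin(d[2]/190),"F",s["wrist_force"].round(1),"side",d@[.991,.134,0],s["width"])
print("axes x",R[:,0].round(3),"z",R[:,2].round(3))
A=np.linspace(a,float(sys.argv[1]),int(sys.argv[2])+1)
cur=s["ee_pos"]
for q in A[1:]:
    T=P0+e*190*(np.cos(q)-1)+np.array([0,0,190*np.sin(q)])
    print(q.round(3),(R.T@(T-cur)).round(1)); cur=T
E
python3 step.py 0.886 10
```

```text
a -0.00027342938747900065 r 190.0194922569984 asin -0.0002734574388264981 F [ 1.  -0.3 -3.3] side -0.057180794895522184 10.20880245184224
axes x [-0.136  0.991  0.01 ] z [ 0.031  0.014 -0.999]
0.088 [ -0.6   0.6 -16.8]
0.177 [ -2.1   0.5 -16.7]
0.266 [ -3.5   0.5 -16.5]
0.354 [ -5.    0.5 -16.1]
0.443 [ -6.4   0.5 -15.6]
0.531 [ -7.7   0.5 -14.9]
0.62 [ -9.    0.4 -14.2]
0.709 [-10.2   0.4 -13.3]
0.797 [-11.4   0.4 -12.4]
0.886 [-12.4   0.3 -11.3]
```

```bash
python3 -m creep '[{"dp":[-1,0.5,-17],"twist":0,"fingers":0},{"dp":[-2,0.5,-17],"twist":0,"fingers":0},{"dp":[-3,0.5,-16],"twist":0,"fingers":0},{"dp":[-4,0.5,-16],"twist":0,"fingers":0}]'; python3 step.py 0.886 6
```

```text
time_s: 5.6
ee_pos: [460.2, -284.6, 116.5]
orientation: [0.657, 0.753, 0.014, 0.007]
wrist_force: [4.9, -8.1, -8.5]
width: 9.7
a 0.35169131627151007 r 190.66139975394134 asin 0.3529689752321323 F [ 4.9 -8.1 -8.5] side -0.13261202531026162 9.748991488207796
axes x [-0.136  0.991  0.008] z [ 0.029  0.012 -0.999]
0.441 [ -7.    0.6 -15.4]
0.53 [ -7.8   0.4 -15. ]
0.619 [ -9.1   0.4 -14.3]
0.708 [-10.3   0.4 -13.4]
0.797 [-11.5   0.4 -12.4]
0.886 [-12.5   0.3 -11.4]
```

Tracking well with low forces.

```bash
python3 -m creep '[{"dp":[-7,0.5,-15],"twist":0,"fingers":0},{"dp":[-8,0.5,-15],"twist":0,"fingers":0},{"dp":[-9,0.5,-14],"twist":0,"fingers":0},{"dp":[-10,0.5,-13],"twist":0,"fingers":0}]'; python3 step.py 0.886 2
```

```text
time_s: 6.0
ee_pos: [464.3, -315.5, 173.9]
orientation: [0.657, 0.754, 0.016, 0.003]
wrist_force: [1.7, -0.4, -6.3]
width: 9.6
a 0.6943470740163267 r 192.33845389273102 asin 0.7046395811298413 F [ 1.7 -0.4 -6.3] side -0.24658499905978845 9.5838302636635
axes x [-0.138  0.99   0.015] z [ 0.026  0.019 -0.999]
0.79 [-13.9   0.5 -12.1]
0.886 [-13.3   0.3 -12.4]
```

```bash
python3 -m creep '[{"dp":[-12,0.5,-12],"twist":0,"fingers":0},{"dp":[-12,0.5,-11],"twist":0,"fingers":0},{"dp":[0,0,0],"twist":0,"fingers":0}]'; python3 step.py 0.886 1
python3 - <<'E'
from h import *
import cv2
for n in("wrist","scene","top"):
    c=camera(n); im=c["img"][:,:,::-1].copy()
    cv2.imwrite(f"pics/g_raw_{n}.png",im)
    if n=="scene": im=cv2.resize(im[120:330,290:450],None,fx=5,fy=2.8,interpolation=cv2.INTER_CUBIC) if 0 else cv2.resize(im[130:330,290:450],None,fx=3,fy=3,interpolation=cv2.INTER_CUBIC)
    if n=="top": im=cv2.resize(im[140:290,350:510],None,fx=4,fy=4,interpolation=cv2.INTER_CUBIC)
    cv2.imwrite(f"pics/g_{n}.png",im)
E
```

```text
time_s: 6.3
ee_pos: [467.1, -337.0, 197.4]
orientation: [0.656, 0.754, 0.017, -0.0]
wrist_force: [2.2, -0.2, -6.5]
width: 9.3
a 0.8602325835574826 r 193.46559770548197 asin 0.8816987004431595 F [ 2.2 -0.2 -6.5] side -0.3642441182969148 9.346330512820456
axes x [-0.139  0.99   0.024] z [ 0.022  0.027 -0.999]
0.886 [-6.   0.4 -0.7]
```

View pics/g_wrist.png

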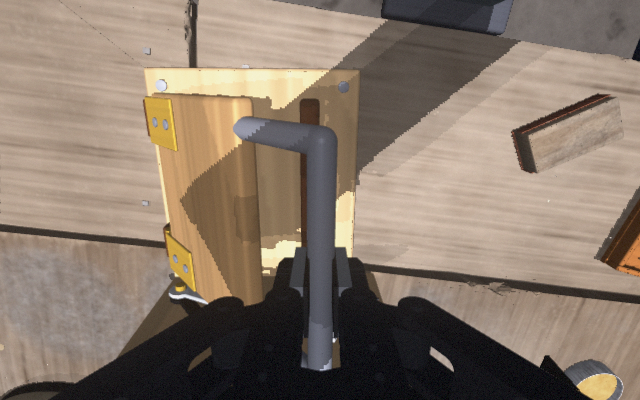

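View pics/g_scene.png

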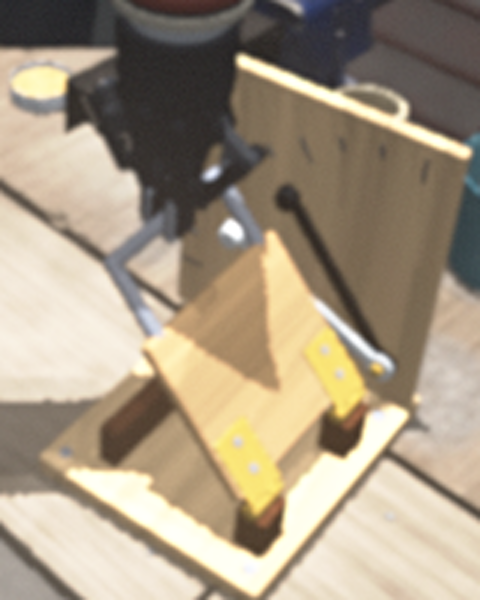

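View pics/g_top.png

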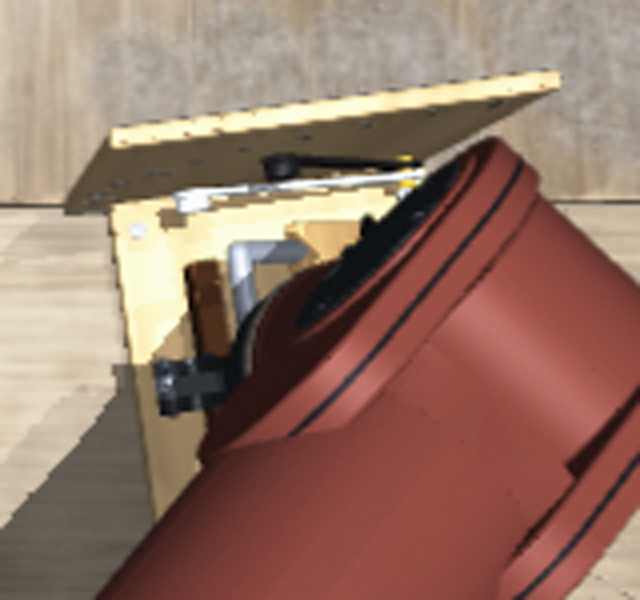

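```bash
python3 - <<'E'
import cv2
s=cv2.imread("pics/g_raw_scene.png"); a=cv2.imread("pics/a_scene.png");w=cv2.imread("pics/g_raw_wrist.png")
cv2.imwrite("pics/h1.png",cv2.resize(s[185:285,310:425],None,fx=6,fy=6,interpolation=cv2.INTER_CUBIC))
cv2.imwrite("pics/h2.png",cv2.resize(a[215:315,300:425],None,fx=6,fy=6,interpolation=cv2.INTER_CUBIC))
cv2.imwrite("pics/h3.png",cv2.resize(w[60:310,130:370],None,fx=2.4,fy=2.4,interpolation=cv2.INTER_CUBIC))
E
```

```text
(no output)
```

View pics/h1.png

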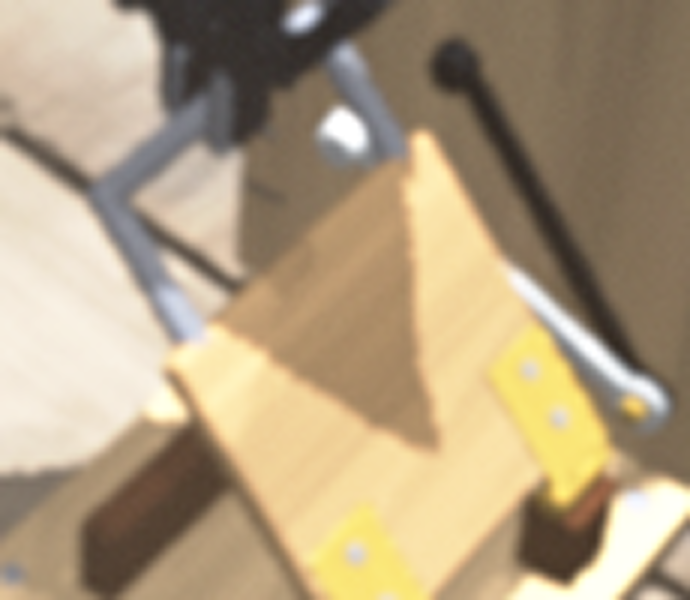

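View pics/h2.png

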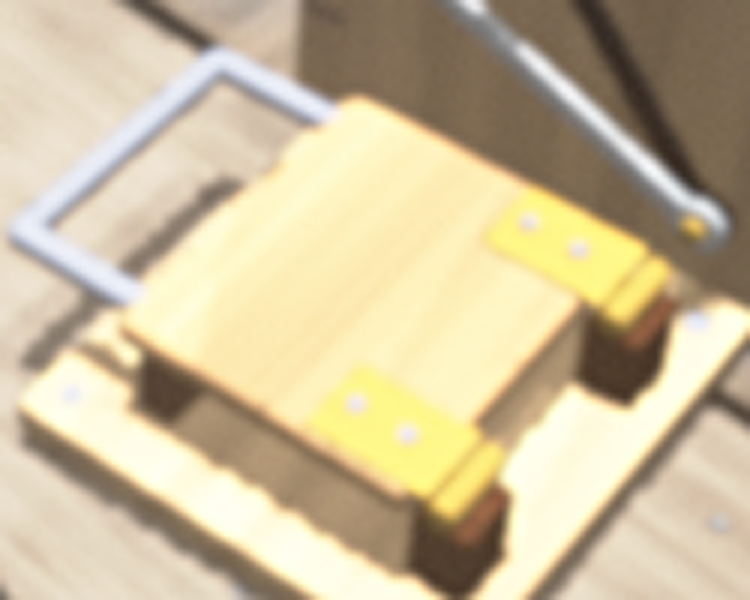

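View pics/h3.png

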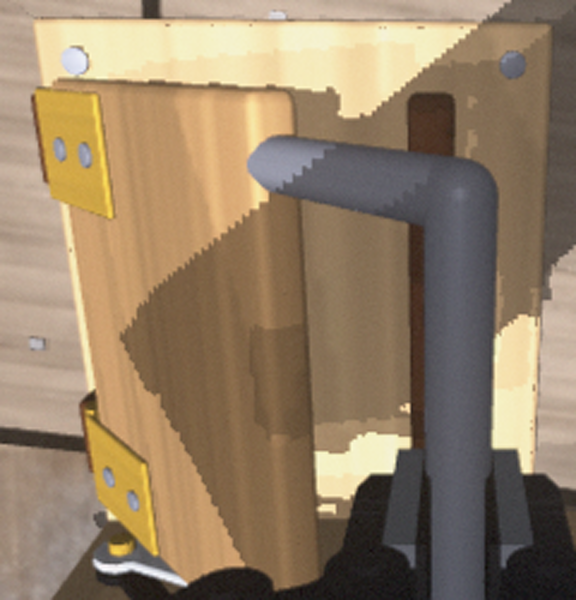

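```bash
cat > fit2.py <<'E'
from h import *
from scipy.optimize import least_squares
C={n:camera(n) for n in("top","scene","wrist")}
p=np.load("jig.npy")
def fl(x,r,h,a): return [x,-90+r*np.cos(a)-h*np.sin(a),67+r*np.sin(a)+h*np.cos(a)]
sc=lambda u,v,ox,oy,f:((u+.5)/f-.5+ox,(v+.5)/f-.5+oy)
h2=lambda u,v:sc(u,v,300,215,6)
def run(OBS):
    O=[("scene",h2(355,98),lambda a,h:fl(55,135,h,0)),("scene",h2(125,326),lambda a,h:fl(-95,135,h,0))]+OBS
    def f(q,raw=0):
        r=[proj(C[n],J2W(p,g(q[0],q[1])))+(p[9:11] if n=="scene" else p[11:13])-uv for n,uv,g in O]
        return np.array(r) if raw else np.ravel(r)
    R=least_squares(f,[.85,6],loss="soft_l1"); print("a,h",R.x.round(3)); print(f(R.x,1).round(1).tolist())
    for i in range(2,len(O)):
        n,uv,g=O[i]; r=least_squares(lambda q:proj(C[n],J2W(p,g(q[0],R.x[1])))+(p[9:11] if n=="scene" else p[11:13])-uv,[.85]); print(n,uv,"a alone",r.x.round(3),r.fun.round(1))
E
python3 - <<'E'
from fit2 import *
h1=lambda u,v:sc(u,v,310,185,6); h3=lambda u,v:sc(u,v,130,60,2.4)
run([("scene",h1(420,132),lambda a,h:fl(55,135,h,a)),("scene",h1(170,358),lambda a,h:fl(-95,135,h,a)),("scene",h1(107,190),lambda a,h:fl(-80,190,0,a)),
("wrist",h3(463,190),lambda a,h:fl(-80,190,0,a)),("wrist",h3(290,95),lambda a,h:fl(-95,135,h,a))])
E
```

```text
a,h [ 0.828 -3.439]
[[-0.1, 1.7], [-2.0, 1.4], [-2.2, 0.2], [-2.6, 1.2], [-1.1, 1.2], [-0.1, -1.6], [-1.0, -5.4]]
scene (379.5833333333333, 206.58333333333334) a alone [0.875] [-0.1 -0.4]
scene (337.9166666666667, 244.25) a alone [0.892] [0.1 0.5]
scene (327.4166666666667, 216.25) a alone [0.851] [0.2 0.7]
wrist (322.625, 138.875) a alone [0.829] [-0.2 -1.5]
wrist (250.54166666666669, 99.29166666666667) a alone [0.824] [-0.1 -5.5]
```

```bash
cat > lines.py <<'E'
import cv2,sys
from h import *
from scipy.optimize import brentq
p=np.load("jig.npy"); c=camera("scene"); T=np.array(c["cam_to_world"])
def sub(img,A,B,half=4,mode="edge",n=60):
    g=img.astype(np.float32).mean(2); A=np.array(A,float);B=np.array(B,float)
    for it in range(3):
        d=(B-A)/np.linalg.norm(B-A); nn=np.array([-d[1],d[0]]); o=np.arange(-half,half+.01,.1)
        pts=[]
        for t in np.linspace(0,1,n):
            q=A+t*(B-A); X=q+o[:,None]*nn
            v=cv2.remap(g,X[:,0].astype(np.float32)[None],X[:,1].astype(np.float32)[None],cv2.INTER_CUBIC)[0]
            if mode=="edge": w=np.abs(np.gradient(cv2.GaussianBlur(v[None],(0,0),5)[0])); w=w-w.max()*.6
            elif mode=="dark": w=np.median(v)-v; w-=w.max()*.4
            else: w=v-np.median(v); w-=w.max()*.4
            w=np.clip(w,0,None); pts.append(q+nn*(w@o/w.sum()))
        pts=np.float32(pts); vx,vy,x0,y0=cv2.fitLine(pts,cv2.DIST_HUBER,0,.01,.01).ravel()
        L=np.array([vx,vy]); m=np.array([x0,y0]); A=m+L*((A-m)@L); B=m+L*((B-m)@L); half=max(2,half-1)
    res=(pts-m)@np.array([-vy,vx])
    return A,B,np.std(res)/np.sqrt(20)/np.linalg.norm(B-A)*3.5
def angle(A,B,xj,p=p):
    m=(A+B)/2; cc,ss=np.cos(p[2]),np.sin(p[2]); nx=np.array([cc,ss,0]); 
    ray=T[:3,:3]@np.array([(m[0]-c["cx"])/c["fx"],(m[1]-c["cy"])/c["fy"],1]); O=T[:3,3]
    P=O+ray*((np.array([p[0],p[1],0])@nx+xj-O@nx)/(ray@nx)); L=(A-B); L/=np.linalg.norm(L)
    def f(a):
        D=np.array([-ss*np.cos(a),cc*np.cos(a),np.sin(a)]); d=proj(c,P+50*D)-proj(c,P-50*D); return d[0]*L[1]-d[1]*L[0]
    return brentq(f,-.4,1.5)
E
python3 - <<'E'
from lines import *
a=cv2.imread("pics/a_scene.png"); s=cv2.imread("pics/g_raw_scene.png")
h1=lambda u,v:((u+.5)/6-.5+310,(v+.5)/6-.5+185); h2=lambda u,v:((u+.5)/6-.5+300,(v+.5)/6-.5+215)
bs=lambda u,v:((u+.5)/4-.5+290,(v+.5)/3-.5+140)
for nm,img,A,B,x,mode in [("horn a",a,bs(395,190),bs(480,295),85,"dark"),("bone a",a,bs(330,215),bs(490,320),76,"bright"),("horn g",s,h1(475,95),h1(600,320),85,"dark"),
 ("flapfar rest",a,h2(365,100),h2(500,180),55,"edge"),("flapnear rest",a,h2(135,335),h2(310,440),-95,"edge"),("flapfar g",s,h1(430,140),h1(500,255),55,"edge"),("flapnear g",s,h1(185,380),h1(300,580),-95,"edge"),("rod near g",s,h1(115,205),h1(175,310),-80,"edge")]:
    A,B,e=sub(img,A,B,mode=mode); print(nm,A.round(1),B.round(1),"a",round(angle(A,B,x),3),"+-",round(e,3))
    q=p.copy(); q[2]+=.01; print("   yaw+.01:",round(angle(A,B,x,q),3))
E
```

```text
horn a [390.2 202. ] [410.  237.8] a 0.876 +- 0.003
   yaw+.01: 0.882
bone a [373.1 210.3] [412.  246.4] a 0.419 +- 0.002
   yaw+.01: 0.429
horn g [389.1 200.2] [409.9 237.7] a 0.875 +- 0.002
   yaw+.01: 0.881
flapfar rest [360.7 230.8] [383.7 243.1] a 0.013 +- 0.002
   yaw+.01: 0.024
flapnear rest [322.  270.6] [351.2 288. ] a -0.016 +- 0.004
   yaw+.01: -0.002
flapfar g [381.7 207.6] [393. 227.] a 0.853 +- 0.002
   yaw+.01: 0.86
flapnear g [339.7 248.4] [360.3 280.8] a 0.818 +- 0.003
   yaw+.01: 0.827
rod near g [325.6 220.9] [335.9 238.1] a 0.864 +- 0.004
   yaw+.01: 0.873
```

```bash
python3 -m creep '[{"dp":[-3,0,-3],"twist":0,"fingers":0},{"dp":[-3,0,-3],"twist":0,"fingers":0}]'; python3 step.py 0.886 1
python3 - <<'E'
from h import *
import cv2
for n in("wrist","scene"):
    cv2.imwrite(f"pics/i_raw_{n}.png",camera(n)["img"][:,:,::-1])
s=cv2.imread("pics/i_raw_scene.png");w=cv2.imread("pics/i_raw_wrist.png")
cv2.imwrite("pics/i1.png",cv2.resize(s[185:285,310:425],None,fx=6,fy=6,interpolation=cv2.INTER_CUBIC))
cv2.imwrite("pics/i3.png",cv2.resize(w[60:310,130:370],None,fx=2.4,fy=2.4,interpolation=cv2.INTER_CUBIC))
E
python3 step.py 0.886 1
```

```text
time_s: 6.85
ee_pos: [467.6, -341.1, 201.0]
orientation: [0.655, 0.755, 0.017, -0.002]
wrist_force: [2.0, -0.5, -8.2]
width: 9.3
a 0.8884111248225619 r 193.59240587269483 asin 0.9120237478494173 F [ 2.  -0.5 -8.2] side -0.4270236155146184 9.296870389569598
axes x [-0.141  0.99   0.025] z [ 0.02   0.028 -0.999]
0.886 [-2.   0.3  3. ]
a 0.8932263526378215 r 193.83320047732576 asin 0.9187051581435062 F [ 0.2  1.9 -2.1] side -0.40033311373332503 9.612445188025537
axes x [-0.141  0.99   0.024] z [ 0.021  0.027 -0.999]
0.886 [-1.4  0.3  3.8]
```

View pics/i1.png

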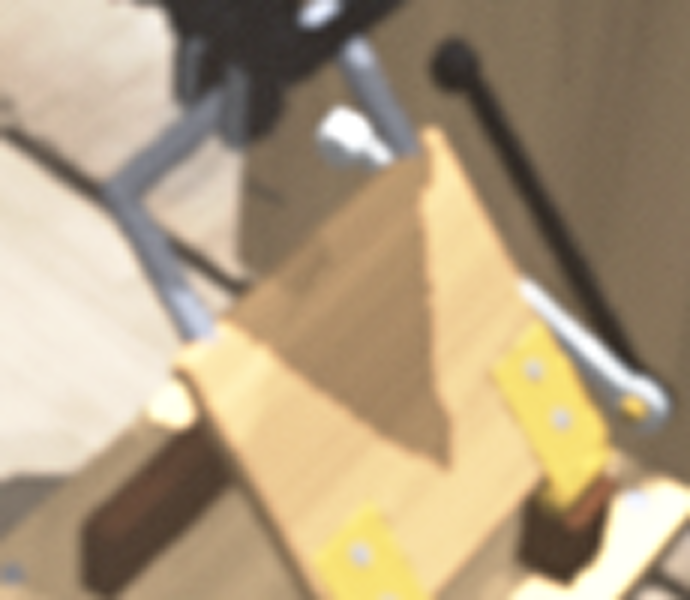

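View pics/i3.png

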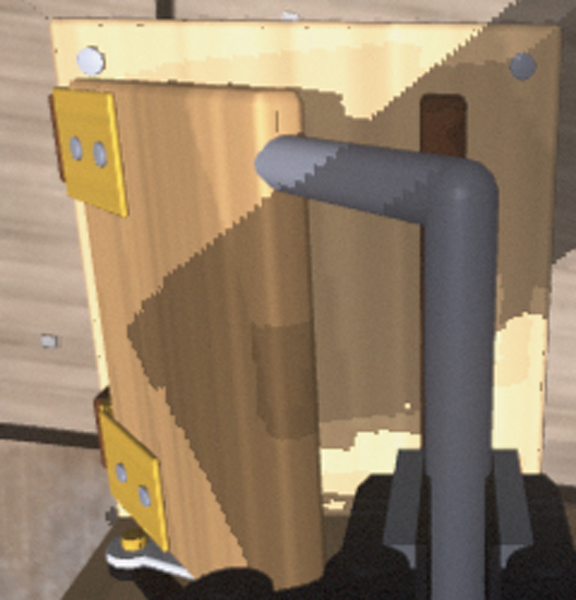

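```bash
python3 - <<'E'
from lines import *
h1=lambda u,v:((u+.5)/6-.5+310,(v+.5)/6-.5+185)
for f in("g","i"):
  s=cv2.imread(f"pics/{f}_raw_scene.png"); k=0 if f=="g" else 1
  for nm,A,B,x,mode in [("horn",h1(475,95),h1(600,320),85,"dark"),("flapfar",h1(430+12*k,140),h1(500+12*k,255+10*k),55,"edge"),("flapnear",h1(185+12*k,380),h1(300+8*k,580),-95,"edge"),("rod near l",h1(105+12*k,205),h1(165+12*k,310),-80,"edge"),("rod near r",h1(125+12*k,205),h1(190+12*k,310),-80,"edge"),("rodfar r",h1(355+15*k,60),h1(405+15*k,145),40,"edge")]:
    A,B,e=sub(s,A,B,mode=mode,half=3); print(f,nm,A.round(1),B.round(1),"a",round(angle(A,B,x),3),"+-",round(e,3))
from fit2 import *
h3=lambda u,v:sc(u,v,130,60,2.4)
h1=lambda u,v:sc(u,v,310,185,6)
run([("scene",h1(432,130),lambda a,h:fl(55,135,h,a)),("scene",h1(182,357),lambda a,h:fl(-95,135,h,a)),("scene",h1(120,190),lambda a,h:fl(-80,190,0,a)),
("wrist",h3(463,190),lambda a,h:fl(-80,190,0,a))])
E
```

```text
g horn [389.1 200.2] [409.9 237.7] a 0.875 +- 0.002
g flapfar [381.7 207.6] [393. 227.] a 0.854 +- 0.002
g flapnear [339.8 248.3] [360.3 280.8] a 0.82 +- 0.003
g rod near l [325. 220.] [335.4 237.3] a 0.86 +- 0.004
g rod near r [332.8 217.7] [341.2 236.3] a 1.038 +- 0.021
g rodfar r [369.6 194.1] [377.3 208.6] a 0.907 +- 0.018
i horn [389.1 200.2] [409.9 237.7] a 0.875 +- 0.002
i flapfar [383.7 207.7] [395.  228.7] a 0.892 +- 0.002
i flapnear [341.6 248.4] [361.2 281.1] a 0.855 +- 0.004
i rod near l [327.5 219.7] [337.4 237.2] a 0.899 +- 0.007
i rod near r [333.7 218. ] [345.9 234.5] a 0.702 +- 0.022
i rodfar r [371.9 194.2] [379.6 208.7] a 0.909 +- 0.019
a,h [0.873 2.796]
[[0.1, -0.2], [-2.0, -0.6], [-0.2, -0.6], [-0.7, 0.5], [-0.6, 0.4], [-0.3, -1.5]]
scene (381.5833333333333, 206.25) a alone [0.873] [-0.1 -0.6]
scene (339.9166666666667, 244.08333333333334) a alone [0.889] [0.  0.4]
scene (329.5833333333333, 216.25) a alone [0.884] [0.1 0.2]
wrist (322.625, 138.875) a alone [0.872] [-0.2 -1.6]
```

```bash
python3 - <<'E'
from cell import *
import cv2
for i in range(7):
    c=camera("top" if i<6 else "scene"); s=sense(); print(s["time_s"],s["ee_pos"].round(2),s["wrist_force"].round(1),round(s["width"],2))
cv2.imwrite("pics/j_raw_scene.png",c["img"][:,:,::-1])
from lines import *
h1=lambda u,v:((u+.5)/6-.5+310,(v+.5)/6-.5+185)
s=cv2.imread("pics/j_raw_scene.png"); k=1
for nm,A,B,x,mode in [("horn",h1(475,95),h1(600,320),85,"dark"),("flapfar",h1(430+12*k,140),h1(500+12*k,255+10*k),55,"edge"),("flapnear",h1(185+12*k,380),h1(300+8*k,580),-95,"edge"),("rod near l",h1(105+12*k,205),h1(165+12*k,310),-80,"edge")]:
    A,B,e=sub(s,A,B,mode=mode,half=3); print(nm,round(angle(A,B,x),3))
cv2.imwrite("pics/j1.png",s)
E
```

```text
7.2 [ 467.59 -341.22  201.45] [-0.3  0.3 -1.3] 9.67
7.25 [ 467.59 -341.14  201.4 ] [ 0.3  1.  -0.9] 9.88
7.3 [ 467.59 -341.1   201.37] [ 0.2  1.5 -1.8] 10.01
7.35 [ 467.61 -341.05  201.34] [ 0.1  1.3 -0.8] 9.59
7.4 [ 467.59 -341.    201.3 ] [ 0.4  1.7 -1. ] 9.74
7.45 [ 467.6  -340.99  201.29] [-0.2  1.5 -0.9] 9.45
7.5 [ 467.61 -340.96  201.29] [ 0.5  0.9 -0.7] 9.48
horn 0.877
flapfar 0.889
flapnear 0.849
rod near l 0.905
```

View pics/j1.png

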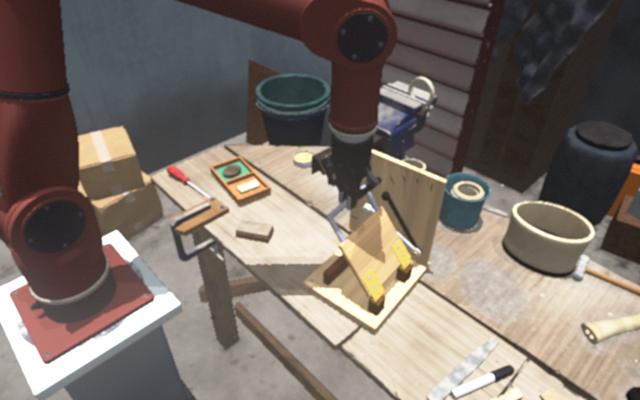

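```bash
python3 -c "
from cell import *
print(job_done()); s=sense(); print(s['time_s'],s['ee_pos'],s['width'])"
```

```text
the job is handed in; nothing more can be done
None
the job is handed in; nothing more can be done
```

The job is handed in. The green half of the tray holds the dark horn disc, so I took the flap by its steel bar and raised it to the black pointer. The gripper is still closed on the bar at that angle. The robot's clock read 7.5 s at the last check.

**Last checks:**
- **Pointer:** the black pointer measured 0.876 rad from its line in the scene picture and 0.886 rad from its knob in three views. It read the same before and after the lift.
- **Flap:** a combined fit of its corners and bar put the flap at 0.873 rad. Single points ranged from 0.872 to 0.889, so I take it to be within about 0.01 to 0.02 rad of the pointer.
- **Hold:** in the last 0.3 s of checks the tool shifted by about 0.3 mm and was slowing. The wrist force was about 1 to 2 N, and the tray pieces, sanding block and tin look untouched.

**Checks that disagreed:**
- **Flap edges and rod:** read one at a time, they differed more: 0.849 (near edge), 0.889 (far edge) and 0.905 (bar's near side rod).
- **Arm position:** taken alone it gave 0.89 to 0.92 rad. At the end the tool was 3.8 mm farther from the hinge than at the grasp, so the bar probably slid about 4 mm in the pads during the lift. I trusted the pictures over the arm reading.
- **After hand-in:** reading the state was no longer possible, so the second after it is unchecked.

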